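# Turn the leaf of the proofing log

## Robot

A 7-joint arm with a two-finger parallel gripper is mounted at the origin on the work surface. World frame = base frame: x ahead of the robot, y to its left, z up, the work surface at z = 0. Lengths are in m, angles in rad, forces in N, time in s.
With the tool pointing down it reaches from about 0.4 to 0.85 m from the base axis. Payload 10.4 kg.
Tool frame: the origin (TCP) lies between the finger pads; the fingertips stand bot.tip_reach ahead of it and the grasp point (between the pads) lies 6 mm ahead of it (bot.tip_reach is the distance from the TCP to the fingertips, in m); y points along the fingers, z is the direction in which the jaws open and shut, and the axes are right-handed (so a half turn about y gives the same grasp; the last joint's range is limited). The gripper opens to 87 mm and grips with 3 to 60 N. Pads are 19 mm wide; open, the fingers measure 117 mm over their backs; the gripper's body (75 mm by 190 mm) begins 51 mm behind the grasp point.
Start: joints at [1.133, 0.332, -0.065, 1.46, 0.022, 1.35, -0.088], TCP at [0.252, -0.572, 0.248] pointing down, gripper open.
Joint ranges: [-2.6, 2.6], [-0.5, 2.12], [-1.47, 1.34], [0.16, 2.42], [-1.27, 4.41], [0.06, 2.06], [-2.6, 2.6]. Speed limits (rad/s): [2.22, 2.22, 2.79, 2.79, 3.14, 3.14, 3.14].

## Interface

Orientations are given as a unit quaternion [w, x, y, z].
In Python, from workcell import bot gives the robot as it stands.
- The arm moves only by the tool arm_command, never from a script. Its argument "steps" is a list of rows, each a list of 5 numbers: the opening, from 0 (shut) to 1 (fully open), then the shift along the world's x, y, z in m, then the turn about the world's z in rad. In form: [[gripper, dx, dy, dz, turn], ...]. A call has 1 to 20 rows; each row is the pose to reach, as a shift and turn from the pose commanded when the call began; what a row does not reach only later rows make up. A row lasts 1/8 s, in which the tool goes at most 62.5 mm and 10.7 degrees, less where a joint would pass 70% of its speed; a pose out of reach is approached as far as the arm can. A call with a gripper value outside its range is refused whole. The fingers move at their own pace and stop on an object; the grip force is fixed at half the most. Time passes only in rows, so rows that repeat a pose let the fingers close. It gives the time, the measured TCP pose, the force and the opening at its end, in the units of the state.
- bot.get_obs(): the state, without advancing time (a new reading comes with each control period).
- bot.camera(name): name is "side" or "top"; returns a dict with "pixels" (420x560x3 uint8, blue, green, red), "z_map" (420x560 float32, m along the optical axis (not along the pixel's ray), 0 where there is no reading), "vertical_fov" (degrees; the focal length in pixels is half the picture's height over the tangent of half this angle, whatever the lens; pixels are square), "cx", "cy" (the principal point, pixels), "distortion" ([k1, k2, p1, p2, k3] as OpenCV has them; the pictures are not rectified), "camera_from_world" (4x4, takes a point from world to camera coordinates). Camera axes: x right, y down, z forward; pixel columns grow to the right and rows downward; lengths in m; the calibration is good to about 2 mm. A picture is of the moment at which its call begins.
- bot.sign_off(): hands the job in, once; it reports no verdict.
The state is a dict: "t": time; "q": joint angles; "qvel": joint speeds; "joint_torque": joint torques, N m; "tcp_pos": TCP position; "tcp_rot": TCP orientation; "ft_force": force on the tool from outside, world axes, zero at the start; "ft_torque": the same for the moment, N m; "opening": finger opening in m.
Only numpy, scipy, OpenCV 4.12 (cv2) and the standard library are available. Lean on these libraries where they do the work, as an engineer would, in place of code of your own. Each camera call takes 0.05 s, during which the arm holds its last target.

## Task

Turn the rigid leaf of the low wooden proofing-log stand over its spine, so that it lies fully flat on the wing that is bare now, and then let go of it. Do it with a fingertip only: reach under the overhanging free edge, push the leaf up and over without flinging it, and press it down on the other side; do not pinch the leaf. Leave the stand standing where it is, and do not disturb the dish of pie weights, the ramekin and the scraper.

Things in the scene. Friction and masses are not known exactly. Their poses are not given: they have to be found in the camera images.
- stand: Loose heavy (1.6 kg) wooden stand. Origin: centre of its underside; z up; x along the spine; +y towards the wing under the leaf at the start (robot's left, yaw within 0.42 rad), -y the bare wing. Foot block 110 (x) by 130 (y) by 45 mm high, on it two flat wings, together 130 (x) by 230 (y) mm, 45 to 55 mm above the sill; each ends 115 mm from the spine.
- spine (a point): The middle of the hinge axis (spine) in the stand: 60 mm above the sill, over the stand's origin; axes as the stand's. The hinge axis is the x axis. Steel knuckles of 6 mm radius lie along it.
- leaf (a joint): Leaf angle about the spine, rad: 0 flat on the +y wing, 1.57 upright, 3.14 flat on the -y wing (0 and 3.14 are stops); starts at 0 to 0.3. The hinge is stiff (friction 0.18 N m): the leaf stays where it is left and must be pushed all the way, 1 to 3 N at its free edge. Leaf about 0.12 kg.
- leaf_edge (a point): Middle of the free edge of the leaf, 150 mm from the spine, 35 mm beyond the wing with open room beneath; y of the leaf points from spine to edge, z is up when the joint is 0. Leaf: flat rigid board, 130 mm along the spine, core 4 mm thick, 8 mm with the two sheets, middle plane through the hinge axis.
- sheet_a: Ruled stiff sheet, 122 by 128 by 2 mm, fixed on the leaf's face that looks up at the start; origin at its centre, 82 mm from the spine, 3 mm above the leaf's middle plane. Pressing on both sheets at once counts as pinching.
- sheet_b: The same sheet on the leaf's other face, that looks down at the start and up when the leaf has been turned.
- dish: White ceramic dish of pie weights, 124 mm across, 42 mm high; origin at the centre of its underside. Bystander: beyond the far end of the spine, or past the bare wing.
- ramekin: Small glass ramekin, 76 mm across, 42 mm high; origin at the centre of its underside. Bystander: beyond the far end of the spine, or past the bare wing.
- scraper: Bench scraper lying flat: steel blade 100 by 130 mm with a round wooden grip of 24 mm diameter along one edge; origin on the sill below the middle of the blade. Bystander: beyond the far end of the spine, or past the bare wing.

How it is judged:
By the outcome, as a careful person would: the job done as asked, in the order asked, and still so for the second after the job is handed in, with the robot touching nothing.
It also fails if it takes over 40 s, if anything falls off the work surface, if the arm or the gripper's body presses on something with over 40 N, if the wrist force passes 120 N, or if a joint passes its speed limit or range.

## Working session

There is one attempt and no reset: what is moved stays moved. The work goes in short steps, Python scripts to look and compute and a tool call to move; the robot and the scene stay as the last step left them, time stands still between calls to the robot, and variables do not carry over. Pictures are saved under pics/ and viewed, and the job is handed in when it is done.

Besides the shell and the picture viewer there is one more tool, called after "Emit:" by a JSON object that holds its "method" and its "body", one argument or row to a line. arm_command: Moves the arm, as the interface text tells. Its arguments: {"type":"object","properties":{"steps":{"type":"array","items":{"type":"array","items":{"type":"number"}}}},"required":["steps"]}

```bash
ls; mkdir -p pics
cat > h.py <<'E'
from workcell import bot
import numpy as np, cv2
def K(c):
    f=c["pixels"].shape[0]/2/np.tan(np.radians(c["vertical_fov"])/2)
    return np.array([[f,0,c["cx"]],[0,f,c["cy"]],[0,0,1]])
def snap(name,fn):
    c=bot.camera(name); cv2.imwrite("pics/"+fn+".png",c["pixels"]); np.savez("pics/"+fn+".npz",**{k:np.array(v) for k,v in c.items()}); return c
def load(fn): 
    d=np.load("pics/"+fn+".npz"); return {k:d[k] for k in d}
def world(c,uv):
    uv=np.array(uv,float).reshape(-1,2)
    n=cv2.undistortPoints(uv.reshape(-1,1,2),K(c),np.array(c["distortion"],float)).reshape(-1,2)
    z=np.array([c["z_map"][int(round(v)),int(round(u))] for u,v in uv])
    p=np.c_[n*z[:,None],z,np.ones(len(z))]
    return (np.linalg.inv(c["camera_from_world"])@p.T).T[:,:3]
E
python3 - <<'E'
from h import *
o=bot.get_obs()
for k,v in o.items(): print(k,np.round(v,3))
print(bot.tip_reach)
for n in("side","top"):
    c=snap(n,n+"0"); print(n,np.round(c["camera_from_world"],3).tolist(),c["vertical_fov"])
E
```

```text
pics
t 0.0
q [ 1.133  0.333 -0.065  1.461  0.022  1.35  -0.089]
qvel [ 0.001  0.001  0.     0.002  0.002 -0.001 -0.002]
joint_torque [-1.0000e-03 -6.2326e+01  2.4000e-02 -3.8990e+01 -6.1000e-02  4.0000e-02
  0.0000e+00]
tcp_pos [ 0.252 -0.572  0.247]
tcp_rot [ 0.145 -0.146  0.692 -0.691]
ft_force [-0.326 -0.583 -0.51 ]
ft_torque [-0.035 -0.031  0.038]
opening 0.087
0.025
side [[0.829, -0.559, 0.016, -0.498], [-0.415, -0.633, -0.654, 0.282], [0.375, 0.536, -0.757, 0.657], [0.0, 0.0, 0.0, 1.0]] 51.304887599980745
top [[0.018, -0.999, -0.043, 0.003], [-0.997, -0.014, -0.077, 0.619], [0.076, 0.044, -0.996, 0.741], [0.0, 0.0, 0.0, 1.0]] 57.875038455800265
```

View pics/side0.png

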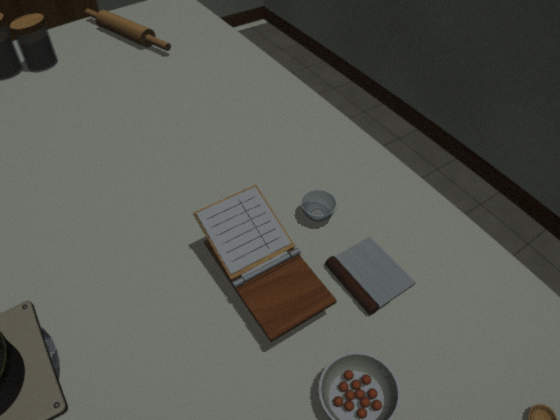

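View pics/top0.png

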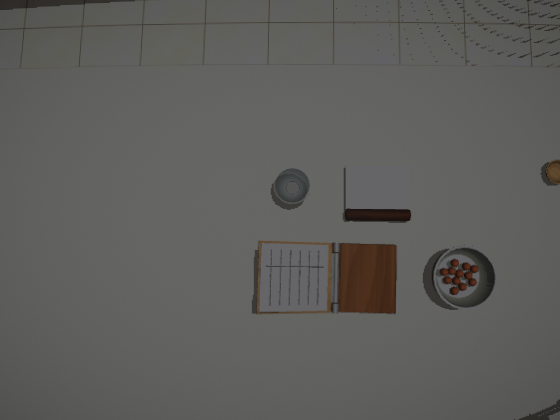

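The top picture shows the leaf at about (257–331, 241–313), the spine along column 335, and the bare wing reaching column 396. The dish is at (463,277), the ramekin at (292,187) and the scraper at (377,195). I'll measure them in 3D.

Run:
```python
from h import *
for cam,pts in (("top0",dict(leafA=(262,245),leafB=(262,309),leafC=(327,245),leafD=(327,309),leafmid=(292,277),wing1=(344,248),wing2=(392,248),wing3=(391,308),wing4=(344,308),kn1=(336,247),kn2=(335,308),knm=(335,277),scr=(377,215),ram=(292,187),dish=(463,277),dishL=(434,277),table=(230,277))),
 ("side0",dict(leafedge1=(198,212),leafedge2=(256,189),leafsp1=(233,274),leafsp2=(290,244),wA=(268,332),wB=(330,297),wC=(300,262),kn1=(240,281),kn2=(295,252),ram=(318,205),table=(180,260)))):
    c=load(cam); w=world(c,list(pts.values()))
    for k,p in zip(pts,w): print(cam,k,np.round(p,4))
```

```text
top0 leafA [0.5594 0.0479 0.1075]
top0 leafB [0.4464 0.0455 0.1068]
top0 leafC [ 0.5611 -0.0209  0.7857]
top0 leafD [ 0.4427 -0.0719  0.0674]
top0 leafmid [ 0.5023 -0.0063  0.0888]
top0 wing1 [ 0.5563 -0.1037  0.057 ]
top0 wing2 [ 0.5578 -0.1948  0.0554]
top0 wing3 [ 0.4451 -0.193   0.0554]
top0 wing4 [ 0.4432 -0.1048  0.0546]
top0 kn1 [ 0.558  -0.0877  0.0652]
top0 kn2 [ 0.4449 -0.0867  0.0675]
top0 knm [ 0.5018 -0.0865  0.064 ]
top0 scr [ 0.623  -0.1729  0.023 ]
top0 ram [ 0.6799 -0.0016  0.0066]
top0 dish [ 0.5611 -0.0209  0.7857]
top0 dishL [ 0.5034 -0.2783  0.0426]
top0 table [4.920e-01 1.237e-01 2.000e-04]
side0 leafedge1 [0.4469 0.0504 0.1055]
side0 leafedge2 [0.563  0.0427 0.105 ]
side0 leafsp1 [ 0.4447 -0.0731  0.0661]
side0 leafsp2 [ 0.5605 -0.0743  0.0672]
side0 wA [ 0.4395 -0.1904  0.055 ]
side0 wB [ 0.5586 -0.1948  0.0563]
side0 wC [ 0.5574 -0.1102  0.0569]
side0 kn1 [ 0.4482 -0.0903  0.064 ]
side0 kn2 [ 0.5595 -0.0915  0.0637]
side0 ram [0.6908 0.0099 0.0135]
side0 table [3.922e-01 5.010e-02 2.000e-04]
```

Run:
```python
from h import *
# fit leaf plane & wing plane from top depth
c=load("top0")
def reg(u0,u1,v0,v1):
    uu,vv=np.meshgrid(range(u0,u1),range(v0,v1)); p=world(c,np.c_[uu.ravel(),vv.ravel()])
    m=p.mean(0); n=np.linalg.svd(p-m,full_matrices=False)[2][2]; n*=np.sign(n[2]); return m,n,p
for nm,r in dict(leaf=(263,326,247,308),wing=(346,390,249,307),table=(200,240,240,320)).items():
    m,n,p=reg(*r); print(nm,m.round(4),n.round(4),np.abs((p-m)@n).max().round(4))
im=cv2.resize(c["pixels"][225:330,240:410],None,fx=4.5,fy=4.5,interpolation=cv2.INTER_CUBIC); cv2.imwrite("pics/topcrop.png",cv2.convertScaleAbs(im,alpha=1.6))
c=load("side0"); im=cv2.resize(c["pixels"][170:350,180:350],None,fx=3.3,fy=3.3,interpolation=cv2.INTER_CUBIC); cv2.imwrite("pics/sidecrop.png",cv2.convertScaleAbs(im,alpha=1.6))
```

```text
leaf [ 0.5026 -0.0104  0.0908] [-0.5178 -0.7628  0.3874] 0.2469
wing [ 0.5015 -0.1483  0.0571] [-0.0432 -0.9534  0.2988] 0.0936
table [0.4869 0.1448 0.0037] [-0.0384  0.9617  0.2713] 0.05
```

View pics/topcrop.png

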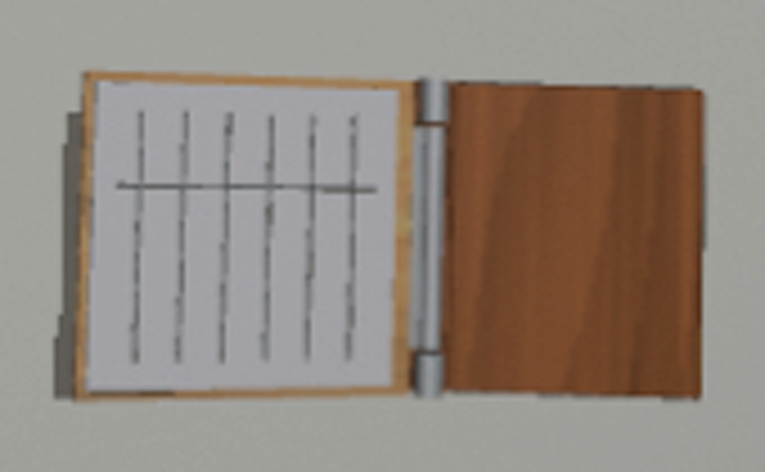

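View pics/sidecrop.png

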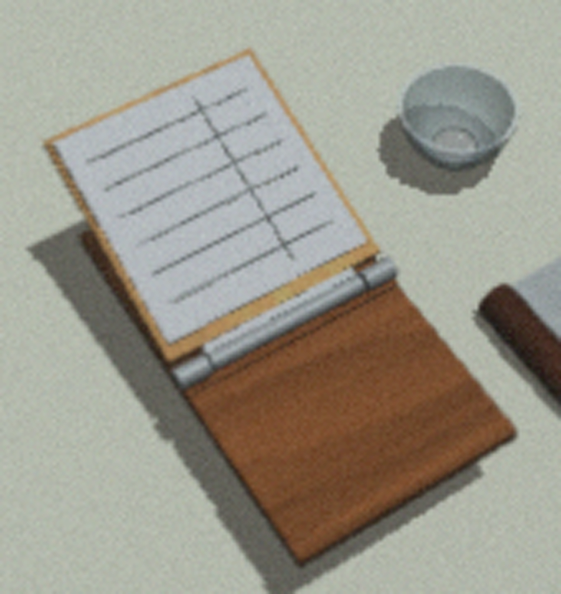

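Run:
```python
from h import *
c=load("top0")
def reg(u0,u1,v0,v1,lo,hi):
    uu,vv=np.meshgrid(range(u0,u1),range(v0,v1)); p=world(c,np.c_[uu.ravel(),vv.ravel()])
    p=p[(p[:,2]>lo)&(p[:,2]<hi)]
    m=p.mean(0); n=np.linalg.svd(p-m,full_matrices=False)[2][2]; n*=np.sign(n[2]); return m,n,p
for nm,r in dict(leaf=(263,326,247,308,.05,.13),wing=(346,390,249,307,.045,.065),table=(200,240,240,320,-.01,.01),kn=(333,338,246,309,.055,.075)).items():
    m,n,p=reg(*r); print(nm,len(p),m.round(4),n.round(4),np.std((p-m)@n).round(4))
    if nm=="kn":
        s=np.linalg.svd(p[:,:2]-p[:,:2].mean(0),full_matrices=False)[2][0]; print("spine dir",s)
    if nm=="leaf": print("ang",np.arctan2(np.hypot(*n[:2]),n[2]),"yaw",np.arctan2(n[0],-n[1]))
# extents from all pixels
uu,vv=np.meshgrid(range(245,410),range(225,330)); p=world(c,np.c_[uu.ravel(),vv.ravel()]); q=p[(p[:,2]>.045)&(p[:,2]<.13)]
for lo,hi in ((.45,.47),(.49,.51),(.53,.55)):
    s=q[(q[:,0]>lo)&(q[:,0]<hi)]; print(lo,np.percentile(s[:,1],[.3,99.7]).round(4))
print("x",np.percentile(q[:,0],[.5,99.5]))
```

```text
leaf 3830 [ 0.5024 -0.0103  0.0885] [-0.004  -0.2938  0.9559] 0.0011
ang 0.29823554488412984 yaw -0.013569196503432057
wing 2546 [ 0.5014 -0.1486  0.0554] [-0.0012  0.0019  1.    ] 0.0012
table 3188 [0.4866 0.1454 0.0007] [-5.0e-04 -1.1e-03  1.0e+00] 0.0013
kn 313 [ 0.5016 -0.0865  0.0643] [7.000e-04 4.713e-01 8.820e-01] 0.0019
spine dir [-0.99997058 -0.00767059]
0.45 [-0.2006  0.0547]
0.49 [-0.2005  0.0556]
0.53 [-0.2005  0.055 ]
x [0.43699046 0.56589338]
```

Emit:
{"method": "arm_command", "body": {
  "steps": [
    [0,0.02,0.04,0.02,0.08],
    [0,0.04,0.09,0.02,0.16],
    [0,0.06,0.14,0.02,0.25],
    [0,0.08,0.19,0.02,0.34],
    [0,0.1,0.24,0.02,0.43],
    [0,0.13,0.29,0.02,0.52],
    [0,0.15,0.34,0.02,0.61],
    [0,0.18,0.39,0.02,0.7],
    [0,0.2,0.44,0.02,0.79],
    [0,0.22,0.49,0.02,0.88],
    [0,0.24,0.54,0.02,0.97],
    [0,0.25,0.59,0.02,1.05],
    [0,0.25,0.64,0.02,1.12],
    [0,0.25,0.672,0.02,1.155],
    [0,0.25,0.672,0.02,1.155],
    [0,0.25,0.672,0.02,1.155],
    [0,0.25,0.672,0.02,1.155]
  ]
}}

```text
t: 2.22
tcp_pos: [0.5021, 0.0986, 0.2674]
tcp_rot: [-0.499, 0.499, -0.501, 0.501]
ft_force: [0.1, 1.0, 0.9]
opening: 0.0002
```

Emit:
{"method": "arm_command", "body": {
  "steps": [
    [0,0,0,-0.05,0],
    [0,0,0,-0.1,0],
    [0,0,0,-0.14,0],
    [0,0,0,-0.162,0],
    [0,0,0,-0.162,0],
    [0,0,0,-0.162,0]
  ]
}}

```text
t: 2.98
tcp_pos: [0.5026, 0.0997, 0.1066]
tcp_rot: [-0.5, 0.499, -0.5, 0.501]
ft_force: [0.1, -0.0, 0.8]
opening: 0.0004
```

Run:
```python
from h import *
snap("side","side1"); snap("top","top1"); o=bot.get_obs(); print(o["tcp_pos"],o["ft_force"],o["q"].round(2) if hasattr(o["q"],'round') else o["q"])
a=cv2.imread("pics/side1.png")[120:350,120:390]; b=cv2.imread("pics/top1.png")[180:380,180:420]
cv2.imwrite("pics/both1.png",cv2.convertScaleAbs(np.hstack([cv2.resize(a,(400,340)),cv2.resize(b,(400,340))]),alpha=1.5))
```

```text
[0.50273423 0.09988792 0.10686815] [ 0.35569923 -0.73842376  0.08793751] [ 0.36  0.3  -0.73  1.89  0.23  1.04 -0.47]
```

View pics/both1.png

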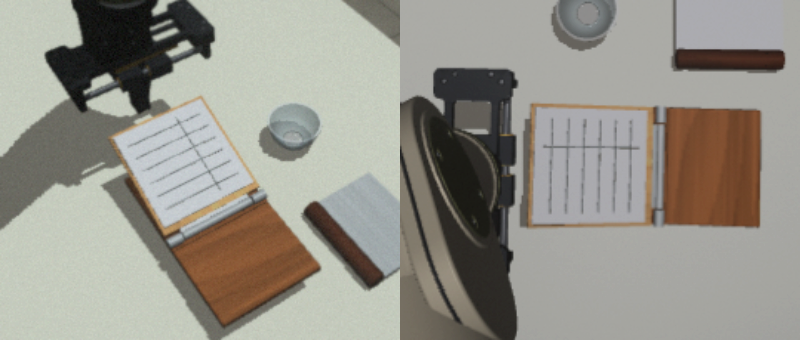

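Emit:
{"method": "arm_command", "body": {
  "steps": [
    [0,0,-0.015,0,0],
    [0,0,-0.026,0,0],
    [0,0,-0.03,0,0],
    [0,0,-0.032,0,0],
    [0,0,-0.034,0,0],
    [0,0,-0.034,0,0]
  ]
}}

```text
t: 3.82
tcp_pos: [0.5019, 0.0662, 0.1056]
tcp_rot: [0.5, -0.5, 0.5, -0.5]
ft_force: [0.1, -0.4, -0.4]
opening: 0.0006
```

Emit:
{"method": "arm_command", "body": {
  "steps": [
    [0,0,-0.003,0.002,0],
    [0,0,-0.006,0.008,0],
    [0,0,-0.009,0.014,0],
    [0,0,-0.012,0.02,0],
    [0,0,-0.015,0.026,0],
    [0,0,-0.016,0.028,0]
  ]
}}

```text
t: 4.58
tcp_pos: [0.5022, 0.0529, 0.1346]
tcp_rot: [0.502, -0.499, 0.5, -0.499]
ft_force: [-1.1, 9.0, 1.5]
opening: 0.0002
```

```bash
cat >> h.py <<'E'
def look(i):
    snap("side",f"side{i}"); snap("top",f"top{i}"); o=bot.get_obs(); print(o["t"],np.round(o["tcp_pos"],4),np.round(o["ft_force"],2))
    a=cv2.imread(f"pics/side{i}.png")[100:350,110:400]; b=cv2.imread(f"pics/top{i}.png")[180:380,180:420]
    cv2.imwrite(f"pics/both{i}.png",cv2.convertScaleAbs(np.hstack([cv2.resize(a,(400,345)),cv2.resize(b,(400,345))]),alpha=1.5))
def plane(i):
    for cam in("top","side"):
        c=load(f"{cam}{i}"); uu,vv=np.meshgrid(range(0,560,1),range(100,400,1)); uv=np.c_[uu.ravel(),vv.ravel()]
        p=world(c,uv); k=(abs(p[:,0]-.5015)<.05)
        r=p[k]-[0,-.0865,.06]; rad=np.hypot(r[:,1],r[:,2]); s=(rad>.03)&(rad<.145)&(r[:,2]>-.002)
        # leaf hist of angles
        a=np.arctan2(r[s,2],r[s,1]); h,e=np.histogram(a,bins=np.arange(-.05,3.2,.05)); j=np.argsort(h)[-4:][::-1]; print(cam,[(round(e[x]+.025,3),int(h[x])) for x in j])
E
python3 - <<'E'
from h import *
look(2); plane(2)
E
```

```text
4.675 [0.5022 0.0528 0.1346] [-2.48  7.58  5.58]
top [(np.float64(0.575), 1653), (np.float64(0.625), 530), (np.float64(0.525), 290), (np.float64(0.675), 171)]
side [(np.float64(0.575), 2024), (np.float64(0.625), 712), (np.float64(0.525), 448), (np.float64(0.675), 330)]
```

View pics/both2.png

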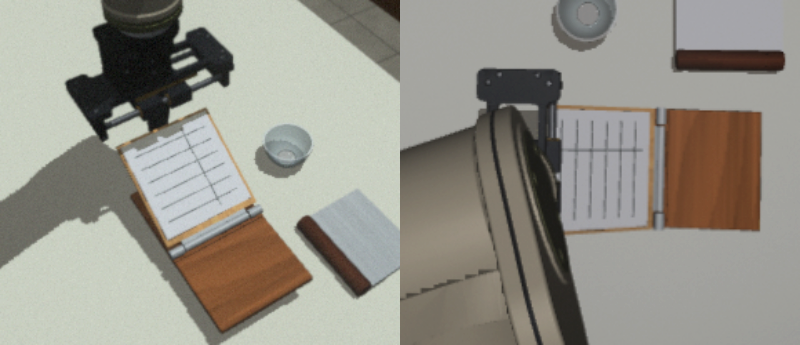

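```bash
cat >> h.py <<'E'
def reg(i,j,cam,box):
    u0,u1,v0,v1=box
    a=cv2.cvtColor(cv2.imread(f"pics/{cam}{i}.png"),6).astype(np.float32)[v0:v1,u0:u1]; b=cv2.cvtColor(cv2.imread(f"pics/{cam}{j}.png"),6).astype(np.float32)[v0:v1,u0:u1]
    W=np.eye(2,3,dtype=np.float32)
    cc,W=cv2.findTransformECC(cv2.GaussianBlur(a,(3,3),0),cv2.GaussianBlur(b,(3,3),0),W,cv2.MOTION_EUCLIDEAN,(3,100,1e-5))
    ctr=np.array([(u1-u0)/2,(v1-v0)/2,1]); print(cam,i,j,"shift px",(W@ctr-ctr[:2]).round(2),"rot",round(float(np.arctan2(W[1,0],W[0,0])),4),round(cc,3))
E
python3 - <<'E'
from h import *
for i,j in((0,1),(1,2),(0,2)): reg(i,j,"top",(332,402,236,320))
reg(0,2,"top",(340,420,150,228))
E
```

```text
top 0 1 shift px [-0.01  0.  ] rot -0.0 1.0
top 1 2 shift px [0.17 0.05] rot 0.0018 0.993
top 0 2 shift px [0.17 0.05] rot 0.0018 0.993
top 0 2 shift px [ 0. -0.] rot 0.0001 1.0
```

Emit:
{"method": "arm_command", "body": {
  "steps": [
    [0,0,-0.002,0.006,0],
    [0,0,-0.004,0.012,0],
    [0,0,-0.008,0.018,0],
    [0,0,-0.012,0.025,0],
    [0,0,-0.017,0.032,0],
    [0,0,-0.022,0.038,0],
    [0,0,-0.027,0.044,0],
    [0,0,-0.033,0.05,0],
    [0,0,-0.039,0.055,0],
    [0,0,-0.045,0.06,0],
    [0,0,-0.045,0.06,0]
  ]
}}

```text
t: 6.05
tcp_pos: [0.5021, 0.0042, 0.194]
tcp_rot: [-0.5, 0.499, -0.5, 0.501]
ft_force: [1.3, -0.1, -1.4]
opening: 0.0005
```

Run:
```python
from h import *
look(3); plane(3); reg(0,3,"top",(332,402,236,320))
```

```text
6.15 [0.502  0.0048 0.1936] [ 0.51  0.31 -1.05]
top [(np.float64(1.125), 117), (np.float64(1.175), 94), (np.float64(1.075), 19), (np.float64(1.225), 18)]
side [(np.float64(1.075), 2207), (np.float64(1.125), 780), (np.float64(1.175), 357), (np.float64(1.025), 292)]
top 0 3 shift px [0.21 0.05] rot -0.0018 0.981
```

View pics/both3.png

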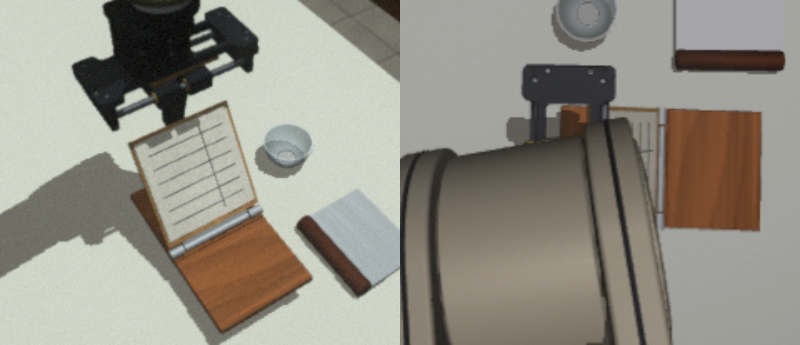

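Emit:
{"method": "arm_command", "body": {
  "steps": [
    [0,0,-0.007,0.002,0],
    [0,0,-0.014,0.004,0],
    [0,0,-0.021,0.007,0],
    [0,0,-0.028,0.009,0],
    [0,0,-0.035,0.01,0],
    [0,0,-0.042,0.011,0],
    [0,0,-0.049,0.012,0],
    [0,0,-0.056,0.012,0],
    [0,0,-0.063,0.012,0],
    [0,0,-0.07,0.012,0],
    [0,0,-0.077,0.012,0],
    [0,0,-0.084,0.012,0],
    [0,0,-0.084,0.012,0]
  ]
}}

```text
t: 7.78
tcp_pos: [0.5018, -0.0799, 0.2054]
tcp_rot: [-0.499, 0.5, -0.5, 0.501]
ft_force: [0.6, 0.3, 0.0]
opening: 0.0003
```

Run:
```python
from h import *
look(4); plane(4); reg(0,4,"top",(345,402,236,320))
```

```text
7.875 [ 0.5019 -0.0792  0.2055] [-0.36  0.18  0.88]
top [(np.float64(1.625), 81), (np.float64(-0.025), 48), (np.float64(1.575), 26), (np.float64(3.125), 1)]
side [(np.float64(1.675), 1204), (np.float64(1.725), 654), (np.float64(1.775), 259), (np.float64(1.825), 145)]
top 0 4 shift px [5.35 0.95] rot -0.0873 0.435
```

View pics/both4.png

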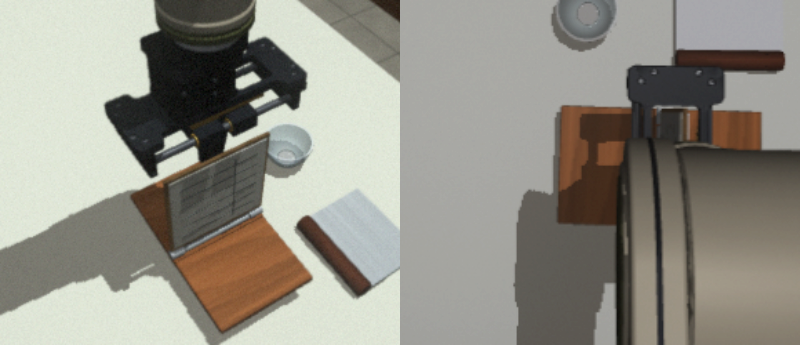

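Emit:
{"method": "arm_command", "body": {
  "steps": [
    [0,0,-0.008,-0.001,0],
    [0,0,-0.016,-0.002,0],
    [0,0,-0.024,-0.004,0],
    [0,0,-0.033,-0.006,0],
    [0,0,-0.041,-0.009,0],
    [0,0,-0.048,-0.012,0],
    [0,0,-0.055,-0.015,0],
    [0,0,-0.062,-0.02,0],
    [0,0,-0.069,-0.025,0],
    [0,0,-0.075,-0.029,0],
    [0,0,-0.081,-0.034,0],
    [0,0,-0.087,-0.04,0],
    [0,0,-0.092,-0.046,0],
    [0,0,-0.092,-0.046,0]
  ]
}}

```text
t: 9.62
tcp_pos: [0.5016, -0.1715, 0.159]
tcp_rot: [0.499, -0.5, 0.501, -0.5]
ft_force: [-0.8, 0.2, 1.0]
opening: 0.0005
```

Run:
```python
from h import *
look(5); plane(5)
```

```text
9.725 [ 0.502  -0.171   0.1596] [-0.01  0.13 -0.48]
top [(np.float64(2.475), 1031), (np.float64(2.425), 636), (np.float64(2.375), 83), (np.float64(-0.025), 53)]
side [(np.float64(2.475), 1097), (np.float64(2.425), 108), (np.float64(2.375), 46), (np.float64(2.525), 25)]
```

View pics/both5.png

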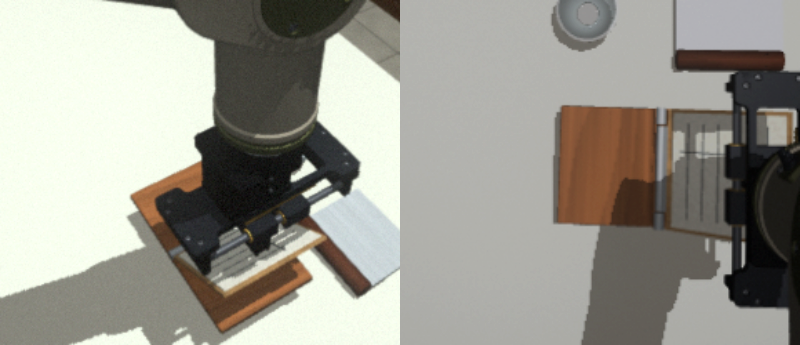

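Emit:
{"method": "arm_command", "body": {
  "steps": [
    [0,0,-0.005,-0.007,0],
    [0,0,-0.008,-0.014,0],
    [0,0,-0.011,-0.021,0],
    [0,0,-0.013,-0.028,0],
    [0,0,-0.014,-0.034,0],
    [0,0,-0.015,-0.04,0],
    [0,0,-0.015,-0.046,0],
    [0,0,-0.015,-0.052,0],
    [0,0,-0.015,-0.058,0],
    [0,0,-0.015,-0.063,0],
    [0,0,-0.015,-0.067,0],
    [0,0,-0.015,-0.07,0],
    [0,0,-0.015,-0.072,0],
    [0,0,-0.015,-0.072,0]
  ]
}}

```text
t: 11.48
tcp_pos: [0.502, -0.1861, 0.0892]
tcp_rot: [-0.499, 0.5, -0.5, 0.5]
ft_force: [-8.2, 1.7, 20.0]
opening: 0.0001
```

Emit:
{"method": "arm_command", "body": {
  "steps": [
    [0,0,0,0,0],
    [0,0,0,0.005,0],
    [0,0,0,0.02,0],
    [0,0,0,0.06,0],
    [0,0,0,0.1,0],
    [0,0,0,0.14,0],
    [0,-0.04,0.05,0.16,0],
    [0,-0.06,0.1,0.16,0],
    [0,-0.08,0.15,0.16,0],
    [0,-0.08,0.2,0.16,0],
    [0,-0.08,0.25,0.16,0],
    [0,-0.08,0.3,0.16,0],
    [0,-0.08,0.35,0.16,0],
    [0,-0.08,0.4,0.16,0],
    [0,-0.08,0.4,0.16,0],
    [0,-0.08,0.4,0.16,0]
  ]
}}

```text
t: 13.48
tcp_pos: [0.4219, 0.2137, 0.2478]
tcp_rot: [-0.5, 0.5, -0.5, 0.5]
ft_force: [0.9, 0.2, 0.3]
opening: 0.0004
```

Run:
```python
from h import *
look(6); plane(6)
for b in ((340,415,150,228),(268,316,165,212),(425,500,240,315)): reg(0,6,"top",b)
c=load("top6")
for nm,(u0,u1,v0,v1,lo,hi) in dict(leaf=(346,400,249,307,.045,.09),wing=(285,325,249,307,.045,.065),table=(200,240,240,320,-.01,.01)).items():
    uu,vv=np.meshgrid(range(u0,u1),range(v0,v1)); p=world(c,np.c_[uu.ravel(),vv.ravel()]); p=p[(p[:,2]>lo)&(p[:,2]<hi)]
    m=p.mean(0); n=np.linalg.svd(p-m,full_matrices=False)[2][2]; n*=np.sign(n[2]); print(nm,len(p),m.round(4),n.round(4))
uu,vv=np.meshgrid(range(245,440),range(225,330)); p=world(c,np.c_[uu.ravel(),vv.ravel()]); q=p[(p[:,2]>.045)&(p[:,2]<.13)]
for lo,hi in ((.45,.47),(.49,.51),(.53,.55)):
    s=q[(q[:,0]>lo)&(q[:,0]<hi)]; print(lo,np.percentile(s[:,1],[.3,99.7]).round(4))
print("x",np.percentile(q[:,0],[.5,99.5]))
```

```text
13.575 [0.4222 0.2128 0.2477] [ 0.5   0.27 -0.38]
top [(np.float64(3.075), 1557), (np.float64(3.125), 1231), (np.float64(3.025), 411), (np.float64(2.975), 96)]
side [(np.float64(3.075), 2160), (np.float64(3.125), 1079), (np.float64(3.025), 487), (np.float64(2.975), 129)]
top 0 6 shift px [ 0.   -0.01] rot 0.0001 1.0
top 0 6 shift px [-0.    0.01] rot -0.0003 1.0
top 0 6 shift px [0.01 0.  ] rot -0.0005 1.0
leaf 3118 [ 0.5023 -0.1564  0.0643] [ 1.1e-03 -2.0e-04  1.0e+00]
wing 2310 [ 0.4991 -0.0294  0.0555] [-5.0e-04 -3.8e-03  1.0e+00]
table 3180 [0.4865 0.1454 0.0007] [-0.0017 -0.0034  1.    ]
0.45 [-0.2359  0.0261]
0.49 [-0.2383  0.025 ]
0.53 [-0.238   0.0258]
x [0.43652965 0.56576598]
```

View pics/both6.png

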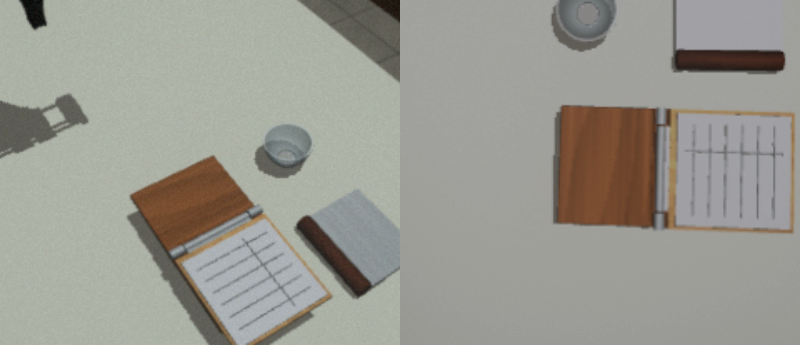

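Run:
```python
from h import *
reg(0,6,"top",(330,342,240,316))
bot.sign_off()
```

```text
Traceback (most recent call last):
  File "h.py", line 31, in reg
    cc,W=cv2.findTransformECC(cv2.GaussianBlur(a,(3,3),0),cv2.GaussianBlur(b,(3,3),0),W,cv2.MOTION_EUCLIDEAN,(3,100,1e-5))
         ~~~~~~~~~~~~~~~~~~~~^^^^^^^^^^^^^^^^^^^^^^^^^^^^^^^^^^^^^^^^^^^^^^^^^^^^^^^^^^^^^^^^^^^^^^^^^^^^^^^^^^^^^^^^^^^^^
cv2.error: OpenCV(4.12.0) /io/opencv/modules/video/src/ecc.cpp:589: error: (-7:Iterations do not converge) The algorithm stopped before its convergence. The correlation is going to be minimized. Images may be uncorrelated or non-overlapped in function 'findTransformECC'
```

Run:
```python
from h import *
bot.sign_off()
```

```text
the job is handed in; nothing more can be done
```

The leaf is turned over and lies flat on the wing that was bare. The gripper is well clear of it, and I handed the job in at about 13.6 s. The closed fingertips pushed the free edge up and over in small steps, pressed it down on the far side with about 20 N, then let go without pinching. The tool could only point straight down, so the leaf was lifted by pushing in and up on its free edge, not by hooking beneath it.

**Leaf:** its top surface measures 64.3 mm high, against the 64 mm expected. It is level to about 1 mrad, and the free edge is at y ≈ -0.237 m.

**Bystanders:** the pictures before and after match to within 0.01 px for the dish, the ramekin and the scraper.

**Stand:** it is upright and essentially where it was.
- Up to about 1.03 rad of leaf angle, the pictures showed a shift of only about 0.3 mm. The highest side force I read was about 9 N, early in the lift.
- At the end, the edge positions disagree on how far it moved: 1 to 3 mm, which is close to the 2 mm calibration error.
- Matching the pictures at the near-upright stage gave an unusable result because the arm was in the way. A last match on the spine did not converge, so I have no better figure.

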